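Re-tension the cam lever mould clamp

ROBOT

A 6-joint arm with a two-finger parallel gripper is mounted at the origin on a cart in front of the work surface, level with it; the furniture and walls round the work are solid. World frame = base frame: x ahead of the robot, y to its left, z up, the work surface at z = 0. Lengths are in m, angles in rad, forces in N, time in s.
With the tool pointing down it reaches from about 0.35 to 0.975 m from the base axis. Payload 7.1 kg.
Tool frame: the origin (TCP) lies at the very end of the fingers, on their centre line; the grasp point (between the pads) lies 19 mm behind it (ctrl.grasp_offset is the distance from the TCP to the grasp point, in m); z points along the fingers, y is the line along which they close (so a half turn about z gives the same grasp; the last joint's range is limited). The gripper opens to 88 mm and grips with 3 to 60 N. Pads are 20 mm wide; open, the fingers measure 115 mm over their backs; the gripper's body (75 mm by 178 mm) begins 61 mm behind the grasp point.
Start: joints at [1.094, 0.423, 1.63, -0, 1.089, -0.019], TCP at [0.276, 0.561, 0.223] pointing down, gripper open.
Joint ranges: [-3, 3], [-0.9, 2.11], [0.09, 2.58], [-1.31, 4.45], [0.11, 2.69], [-2.54, 2.54]. Speed limits (rad/s): [2.39, 2.39, 3.01, 3.14, 3.14, 3.14].

INTERFACE

Orientations are given as a unit quaternion [w, x, y, z].
In Python, from plant import ctrl gives the robot as it stands.
- The arm moves only by the tool carry_out, never from a script. Its argument "series" is one flat list of numbers, 6 for each row, row after row: the shift along the tool's x, y, z as a fraction of full scale, then the turn, a rotation vector about the tool's x, y, z as a fraction of full scale. In form: [x, y, z, rx, ry, rz, x, y, z, rx, ry, rz, ...]. A call has 1 to 12 rows; each row is the pose to reach, as a shift and turn from the pose commanded when the call began, along the tool's axes at that moment; what a row does not reach only later rows make up. Full scale, the value 1, is 0.2 m for a shift and 30 degrees for a turn. A row lasts 1/8 s, in which the tool goes at most 62.5 mm and 10.7 degrees, less where a joint would pass 70% of its speed; a pose out of reach is approached as far as the arm can. A call with a number of a shift or a turn outside -1 to 1 is refused whole. A call with a gripper value outside its range is refused whole. "hand" is the closure, from -1 (fully open) to 1 (shut), so that 0 is half open, set as the call begins (left out, the last holds). The fingers move at their own pace and stop on an object; "force" is the grip in N (left out, the last holds). Time passes only in rows, so rows that repeat a pose let the fingers close. It gives the time, the measured TCP pose, the force, the opening and the grip force at its end, in the units of the state.
- ctrl.observe(): the state, without advancing time (a new reading comes with each control period).
- ctrl.snapshot(name): name is "scene" or "side" or "wrist"; returns (picture, depth): 480x640x3 uint8, red, green, blue; 480x640 float32, m along the optical axis (not along the pixel's ray), 0 where there is no reading.
- ctrl.camera_params(name): a dict with "fx", "fy", "cx", "cy" (pixels), "extrinsics" (4x4, takes a point from world to camera coordinates); the wrist camera has in their place "T_tool_cam" (4x4, takes a point from camera to tool coordinates, whose origin is the TCP and whose axes are the flange's). Camera axes: x right, y down, z forward; pixel columns grow to the right and rows downward; lengths in m; the calibration is good to about 2 mm. A picture is of the moment at which its call begins: read the wrist's pose just before it. camera_params takes no time and is no camera call.
- ctrl.close_job(): hands the job in; it is judged then, once.
The state is a dict: "time": time; "qpos": joint angles; "joint_velocities": joint speeds; "tau": joint torques, N m; "ee_pos": TCP position; "orientation": TCP orientation; "contact_force": force on the tool from outside, world axes, zero at the start; "wrist_torque": the same for the moment, N m; "width": opening from 0.0 (shut) to 1.0 (fully open); "finger_force": force on a finger pad.
Only numpy, scipy, OpenCV 4.12 (cv2) and the standard library are available. Lean on these libraries where they do the work, as an engineer would, in place of code of your own. Each camera call takes 0.05 s, during which the arm holds its last target. There are 200 camera calls.

TASK

The bar clamp holds the mould too slackly: its foot does not reach the backing board. Flip the cam lever fully open, turn the four-armed adjusting knob clockwise until the clamp's foot just touches the board, then flip the lever fully closed again so that the foot presses the board down. Leave the board and mould where they lie and do not disturb the things round about.

Things in the scene. Friction and masses are not known exactly. Their poses are not given: they have to be found in the camera images.
- clamp: the bar clamp, standing fixed on the table: a dark steel bed 170 (x) x 280 (y) mm, top 16 mm above the table; on it a hinge post (at y = +110 mm) and a cam stud (at y = -110 mm) that carry an aluminium bridge bar across, 36 mm wide, along y, its top 98 mm above the table with the lever closed. Origin on the table under the middle of the bed; z up; x and y along the bed.
- lever (a joint): angle of the cam lever (steel rod with a black ball end) over the bridge's -y end, rad: 0 = fully closed, lying level and pointing along the clamp's -x; it swings up and over about the clamp's y axis to 2.5 = fully open, pointing to the clamp's +x and 37 degrees above level. It is stiff (about 0.2 N m) and stays where it is left. Opening it lets the bridge rise at that end; at the foot the whole flip makes 4 mm (evenly over the angle).
- lever_pivot (a point): the pivot axis of the cam lever, 120.5 mm above the table; its axis runs along the clamp's y. The lever is a steel rod 11 to 15 mm thick that ends in a black ball, 26 mm across, centred 80 mm from here.
- lever_grip (a point): centre of the black ball at the lever's end, 26 mm across, 80 mm from the pivot.
- knob (a joint): angle of the adjusting knob, rad, growing clockwise seen from above (0 to 3.6). One turn lowers the screw and its foot by 20 mm (3.18 mm per rad). Friction 0.12 N m; it stays where it is left.
- knob_grip (a point): centre of the black four-armed (cross-shaped) adjusting knob above the middle of the bridge: 54 mm across each pair of arms, arms 24 mm wide and 24 mm tall (12 mm above and below this point), underside about 24 mm above the bridge with the knob at 0, and sinking as it is turned. With knob angle 0 the arms lie along the clamp's x and y. It tilts by up to 0.04 rad with the bridge.
- foot_face (a point): centre of the flat underside of the clamp's rubber foot, 22 mm across its flat face (32 mm at its widest), under the bridge on the screw's axis. It does not turn with the knob.
- foot (a joint): how far the foot is pushed up into its spring, m: 0 when free, stop at 0.008; spring 4 N per mm. Just touching the board with the lever open gives 4 mm (16 N) with the lever closed.
- board_top (a point): centre of the top face of the loose plywood backing board, 130 x 130 x 12 mm, lying on the mould about 43 mm above the table. The foot comes down on its middle.
- grid_mould: white grid-shaped casting mould, 140 x 140 x 15 mm, lying loose on the bed under the board; origin at the centre of its underside.
- tape_roll: bystander: roll of masking tape lying flat, 100 mm across, 24 mm high; origin at the centre of its underside.
- stick: bystander: wooden mixing stick 18 x 150 x 9 mm lying on the table; origin at the centre of its underside.
- cup: bystander: small terracotta-coloured cup, 84 mm across, 60 mm high; origin at the centre of its underside.
Things that resemble listed ones, but are neither listed nor needed, are in the scene too. Of the things shaped like the part that bears board_top, the wooden one is meant.

How it is judged:
By the outcome, as a careful person would: the job done as asked, in the order asked, and still so for the second after the job is handed in, with the robot touching nothing.
It also fails if it takes over 72 s, if anything falls off the work surface, if the arm or the gripper's body presses on something with over 40 N, if the wrist force passes 120 N, or if a joint passes its speed limit or range.

## Working session

There is one attempt and no reset: what is moved stays moved. The work goes in short steps, Python scripts to look and compute and a tool call to move; the robot and the scene stay as the last step left them, time stands still between calls to the robot, and variables do not carry over. Pictures are saved under pics/ and viewed, at most 10 in all, crops included, and the job is handed in when it is done.

Besides the shell and the picture viewer there is one more tool, called by a JSON object that holds its "op" and its "data". carry_out: Moves the arm, as the interface text tells. Its arguments: {"type":"object","properties":{"series":{"type":"array"},"hand":{"type":"number"},"force":{"type":"number"}},"required":["series"]}

```bash
mkdir -p pics; ls; cat > h.py <<'E'
import numpy as np, cv2
from plant import ctrl
def snap(n,f):
    s=ctrl.observe(); p,d=ctrl.snapshot(n); cv2.imwrite('pics/'+f+'.png',p[:,:,::-1]); np.savez('pics/'+f+'.npz',p=p,d=d,pos=s['ee_pos'],q=s['orientation']); return p,d
def R(q):
    from scipy.spatial.transform import Rotation as Ro
    return Ro.from_quat([q[1],q[2],q[3],q[0]]).as_matrix()
def cloud(n,f):
    z=np.load('pics/'+f+'.npz'); c=ctrl.camera_params(n); d=z['d']; v,u=np.mgrid[:480,:640]
    P=np.stack([(u-c['cx'])/c['fx']*d,(v-c['cy'])/c['fy']*d,d],-1)
    if n=='wrist':
        T=np.eye(4);T[:3,:3]=R(z['q']);T[:3,3]=z['pos'];T=T@c['T_tool_cam']
    else: T=np.linalg.inv(c['extrinsics'])
    W=P@T[:3,:3].T+T[:3,3]; W[d==0]=np.nan; return W,z['p']
E
python3 - <<'E'
from h import *
snap('scene','s1');snap('side','d1');print(ctrl.observe())
for n in('scene','side','wrist'):print(ctrl.camera_params(n))
E
```

```text
pics
{'time': 0.1, 'qpos': array([ 1.09401748e+00,  4.23802299e-01,  1.63059062e+00, -1.44679180e-05,
        1.08858283e+00, -1.90208989e-02]), 'joint_velocities': array([-0.00085123, -0.00168511, -0.00217949, -0.00168274, -0.00049412,
       -0.00180004]), 'tau': array([-1.77541478e-04, -5.45614564e+01, -2.74324983e+01,  6.45640539e-02,
        1.88196776e-02, -6.89657099e-05]), 'ee_pos': array([0.27597814, 0.56022112, 0.22196479]), 'orientation': array([-1.63472706e-04,  2.26882549e-01,  9.73921881e-01, -6.71977153e-04]), 'contact_force': array([-0.5624539 ,  0.65215003,  0.19964833]), 'wrist_torque': array([-0.00473058,  0.01969735,  0.0111107 ]), 'finger_force': 0.0, 'width': 1.0005502534440978}
{'fx': 604.6504573512068, 'fy': 604.6504573512068, 'cx': 306.5434341640022, 'cy': 245.14340586051588, 'extrinsics': array([[-0.87230665, -0.48874864, -0.01434837,  0.46604629],
       [-0.1931946 ,  0.37146909, -0.90812255,  0.2203697 ],
       [ 0.44917364, -0.78938931, -0.41845855,  1.42598614],
       [ 0.        ,  0.        ,  0.        ,  1.        ]])}
{'fx': 609.2763203783612, 'fy': 609.2763203783612, 'cx': 315.0669922988606, 'cy': 237.1416102393539, 'extrinsics': array([[-0.99833167, -0.05772038,  0.00149442,  0.54021629],
       [-0.03590565,  0.60033901, -0.79893921,  0.12407784],
       [ 0.04521792, -0.79765997, -0.60140993,  1.34805116],
       [ 0.        ,  0.        ,  0.        ,  1.        ]])}
{'fx': 401.92005735432804, 'fy': 401.92005735432804, 'cx': 324.630709910531, 'cy': 240.08813276166956, 'T_tool_cam': array([[-5.03187365e-04, -9.70661495e-01, -2.40449596e-01,
         6.63982879e-02],
       [ 9.99998528e-01, -9.39974432e-05, -1.71323609e-03,
        -4.68357508e-04],
       [ 1.64037065e-03, -2.40450105e-01,  9.70660114e-01,
        -1.62675347e-01],
       [ 0.00000000e+00,  0.00000000e+00,  0.00000000e+00,
         1.00000000e+00]])}
```

View pics/s1.png

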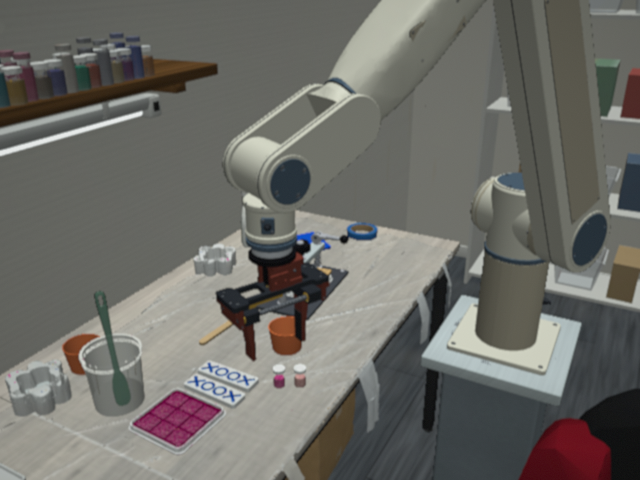

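View pics/d1.png

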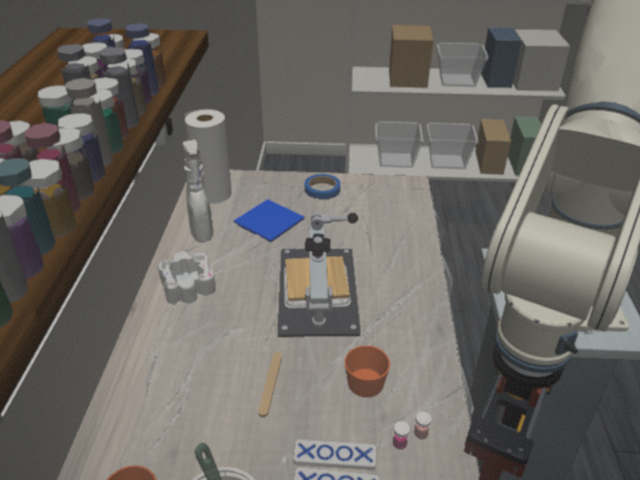

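The side view shows the clamp's bed at (318,290), the knob at (317,243), the pivot at (316,220) and the lever ball at (352,217). The tape roll is at (322,185), the stick at (271,383) and the cup at (367,370). The board on the clamp (320,280) is wooden; the blue one at (270,220) is the lookalike. A second cup at (130,475) isn't needed either.

```bash
python3 - <<'E'
from h import *
W,p=cloud('side','d1')
for n,(u,v) in dict(ball=(352,217),piv=(316,220),knob=(317,241),bridge=(318,285),post=(319,320),boardL=(298,280),boardR=(338,280),tape=(337,187),cup=(367,350),blue=(270,220)).items(): print(n,W[v,u].round(4))
# bed: dark pixels at z~0.016
m=(abs(W[...,2]-.016)<.006)&(p.max(-1)<90)&(W[...,0]>.3)&(W[...,0]<.8)
u,v=np.where(m)[1],np.where(m)[0]; print(m.sum(),u.min(),u.max(),v.min(),v.max())
q=m.astype(np.uint8); n,l,st,c=cv2.connectedComponentsWithStats(q,connectivity=8); 
k=1+st[1:,4].argmax(); m2=cv2.dilate((l==k).astype(np.uint8),np.ones((9,9)))&q
r=cv2.minAreaRect(W[m2>0][:,:2].astype(np.float32)*1000);print(r)
im=cv2.resize(p[190:350,240:400],(640,640),interpolation=3);cv2.imwrite('pics/c1.png',im[:,:,::-1])
E
```

```text
ball [ 0.4638 -0.0736  0.1348]
piv [ 0.5433 -0.0695  0.1263]
knob [0.5352 0.0375 0.1495]
bridge [0.5286 0.1169 0.0995]
post [0.5246 0.1479 0.0328]
boardL [0.576  0.0373 0.0413]
boardR [0.4896 0.0312 0.0404]
tape [ 0.503  -0.3725  0.0232]
cup [0.4297 0.2428 0.0538]
blue [ 0.669  -0.2244  0.0112]
2705 278 417 179 445
((534.6661987304688, 31.1640625), (166.66261291503906, 282.4765625), 4.15900182723999)
```

View pics/c1.png

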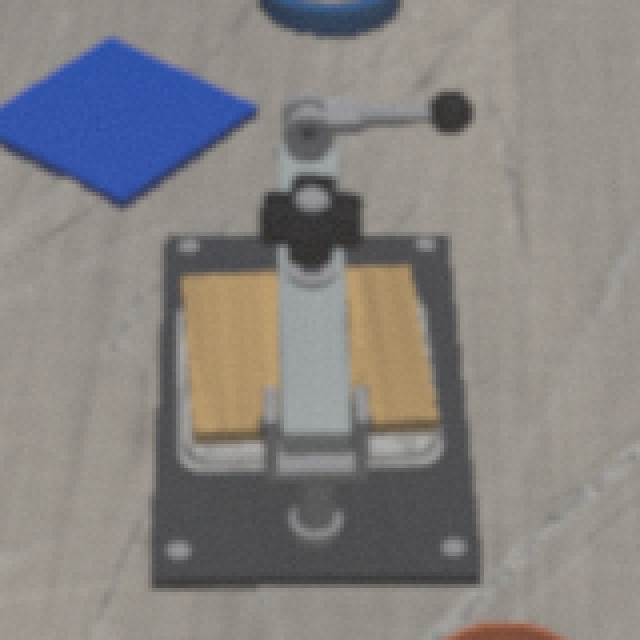

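Bed centre is about (0.535, 0.031) and yaw about +4.2°, so the lever's ball should be near (0.463, -0.085, 0.1205). I'll move above it.

{"op": "carry_out", "data": {"series": [-0.38,-0.41,-0.2,0,0,0,-0.755,-0.83,-0.2,0,0,0,-0.755,-0.83,-0.2,0,0,0,-0.755,-0.83,-0.2,0,0,0], "hand": -1, "force": 10}}

```text
time: 0.6
ee_pos: [0.3383, 0.3426, 0.2627]
orientation: [-0.0, 0.227, 0.974, -0.0]
contact_force: [-0.1, -0.0, -0.4]
width: 1.002
finger_force: 0.0
```

{"op": "carry_out", "data": {"series": [-0.38,-0.41,0,0,0,0,-0.755,-0.83,0,0,0,0,-0.755,-0.83,0,0,0,0,-0.755,-0.83,0,0,0,0]}}

```text
time: 1.1
ee_pos: [0.4004, 0.1269, 0.2626]
orientation: [-0.0, 0.228, 0.974, -0.0]
contact_force: [0.0, 0.2, -0.2]
width: 1.0
finger_force: 0.0
```

{"op": "carry_out", "data": {"series": [-0.38,-0.41,0,0,0,-0.3,-0.755,-0.83,0,0,0,-0.6,-0.755,-0.83,0,0,0,-1,-0.755,-0.83,0,0,0,-1,-0.755,-0.83,0,0,0,-1,-0.755,-0.83,0,0,0,-1]}}

```text
time: 1.85
ee_pos: [0.4618, -0.0861, 0.2622]
orientation: [-0.001, -0.032, 0.999, 0.0]
contact_force: [-0.2, -0.0, -0.9]
width: 1.002
finger_force: 0.0
```

```bash
python3 - <<'E'
from h import *
snap('wrist','w1');s=ctrl.observe();print(s['time'],s['ee_pos'],s['qpos'],R(s['orientation']))
E
```

```text
1.9 [ 0.46183519 -0.0854727   0.26232195] [-2.08526741e-01  1.41661679e-01  1.92247656e+00  3.20495850e-04
  1.07859966e+00 -1.84519290e+00] [[-9.97840790e-01 -6.56706110e-02 -1.06193738e-03]
 [-6.56711834e-02  9.97841186e-01  5.13415111e-04]
 [ 1.02592857e-03  5.82045225e-04 -9.99999304e-01]]
```

View pics/w1.png

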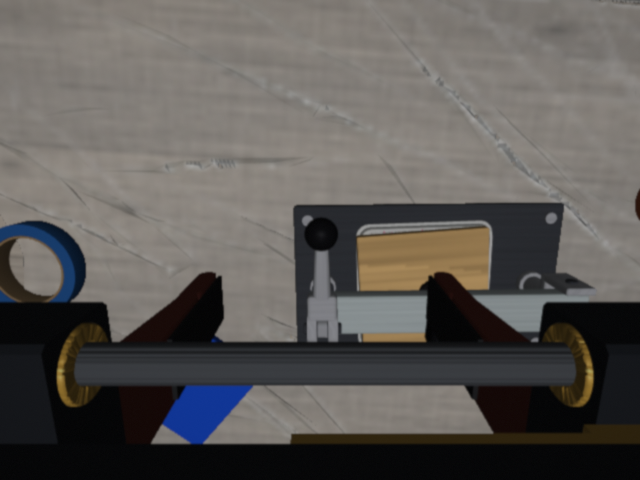

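The wrist view shows the ball at (321,234), with the rod running down to the pivot at (322,315). The wooden board is at (425,260).

```bash
python3 - <<'E'
from h import *
W,p=cloud('wrist','w1'); z=np.load('pics/w1.npz')
reg=np.zeros((480,640),bool);reg[205:262,295:350]=1
m=reg&(W[...,2]>.1)&(p.max(-1)<60)
Q=W[m];print(m.sum(),Q.mean(0),Q.max(0),Q.min(0))
from scipy.optimize import least_squares
r=least_squares(lambda c:np.linalg.norm(Q-c,axis=1)-.013,[.463,-.085,.12],loss='soft_l1',f_scale=.001);print(r.x)
RR=R(z['q']);print('tool delta/0.2 (grasp on ball)',(RR.T@(r.x-z['pos'])+[0,0,.019])/.2)
# bed top dir: bridge points
for u,v in((321,250),(322,265),(322,285)):print(W[v,u])
m=(abs(W[...,2]-.098)<.004)&(p.min(-1)>90);m[:,:335]=0;Q=W[m];r=cv2.minAreaRect(Q[:,:2].astype(np.float32)*1000);print(m.sum(),r)
E
```

```text
885 [ 0.46298722 -0.08926933  0.13282463] [ 0.47970073 -0.07653465  0.13852185] [ 0.45205496 -0.10197196  0.12145037]
[ 0.4650164  -0.08919676  0.12411558]
tool delta/0.2 (grasp on ball) [-0.01570496 -0.01714205  0.78561881]
[ 0.47576043 -0.0881189   0.13057651]
[ 0.48808461 -0.08660333  0.12899923]
[ 0.50381889 -0.08561447  0.13047279]
5304 ((535.3064575195312, 38.8126220703125), (35.93429183959961, 218.6153564453125), 4.163296699523926)
```

{"op": "carry_out", "data": {"series": [-0.015,-0.015,0.3,0,0,0,-0.015,-0.015,0.55,0,0,0,-0.015,-0.015,0.79,0,0,0,-0.015,-0.015,0.79,0,0,0,-0.015,-0.015,0.79,0,0,0]}}

```text
time: 2.52
ee_pos: [0.4664, -0.0884, 0.106]
orientation: [0.001, -0.034, 0.999, -0.0]
contact_force: [-0.5, -0.0, 0.1]
width: 1.0
finger_force: 0.0
```

{"op": "carry_out", "data": {"series": [0,0,0,0,0,0,0,0,0,0,0,0,0,0,0,0,0,0,0,0,0,0,0,0,0,0,0,0,0,0,0,0,0,0,0,0,0,0,0,0,0,0], "hand": 1, "force": 12}}

```text
time: 3.4
ee_pos: [0.4656, -0.0888, 0.1046]
orientation: [-0.0, -0.033, 0.999, 0.0]
contact_force: [0.1, 2.2, 1.0]
width: 0.286
finger_force: 12.0
```

{"op": "carry_out", "data": {"series": [-0.003,0,-0.05,0,0,0,-0.012,0,-0.099,0,0,0,-0.028,0,-0.147,0,0,0,-0.049,0,-0.192,0,0,0,-0.107,0.001,-0.273,0,0,0,-0.184,0.001,-0.337,0,0,0]}}

```text
time: 4.15
ee_pos: [0.5017, -0.0862, 0.1726]
orientation: [-0.001, -0.033, 0.999, 0.0]
contact_force: [1.9, 4.1, -9.0]
width: 0.283
finger_force: 12.0
```

{"op": "carry_out", "data": {"series": [-0.09,0.001,-0.043,0,0,0,-0.188,0.001,-0.062,0,0,0,-0.287,0.002,-0.057,0,0,0,-0.382,0.003,-0.027,0,0,0,-0.467,0.003,0.026,0,0,0,-0.536,0.004,0.098,0,0,0,-0.548,0.004,0.114,0,0,0,-0.548,0.004,0.114,0,0,0]}}

```text
time: 5.15
ee_pos: [0.6145, -0.0779, 0.1509]
orientation: [0.003, -0.033, 0.999, 0.0]
contact_force: [5.5, 5.9, 1.8]
width: 0.288
finger_force: 12.0
```

```bash
python3 - <<'E'
from h import *
s=ctrl.observe();print(s['time'],s['ee_pos'],s['contact_force'],s['wrist_torque'],s['width'])
g=s['ee_pos']+R(s['orientation'])[:,2]*-.019
print(g, 'angle from closed', np.pi-np.arctan2(g[2]-.1205,g[0]-.5435))
E
```

```text
5.15 [ 0.61445352 -0.07785296  0.15090894] [5.46520189 5.94915672 1.83283   ] [ 0.99017199 -0.76492059 -0.08786584] 0.2878241188759381
[ 0.61435545 -0.07786124  0.16990869] angle from closed 2.5326698927814135
```

{"op": "carry_out", "data": {"series": [-0.015,0,0.02,0,0,0,-0.024,0,0.032,0,0,0,-0.024,0,0.032,0,0,0]}}

```text
time: 5.52
ee_pos: [0.6181, -0.0776, 0.1456]
orientation: [0.002, -0.033, 0.999, 0.0]
contact_force: [-1.1, 5.3, 11.0]
width: 0.288
finger_force: 12.0
```

```bash
python3 - <<'E'
from h import *
s=ctrl.observe();print(s['ee_pos'],s['contact_force'])
E
```

```text
[ 0.61809801 -0.07763245  0.14564162] [-1.05589392  5.29199017 11.02928591]
```

{"op": "carry_out", "data": {"series": [0,0,0,0,0,0,0,0,0,0,0,0,0,0,0,0,0,0,0,0,0,0,0,0,0,0,0,0,0,0], "hand": -1}}

```text
time: 6.15
ee_pos: [0.6164, -0.0783, 0.1427]
orientation: [-0.0, -0.033, 0.999, -0.0]
contact_force: [0.8, -0.7, -0.1]
width: 0.818
finger_force: 0.0
```

{"op": "carry_out", "data": {"series": [0,0,-0.3,0,0,0,0,0,-0.55,0,0,0,0.3,0.27,-0.55,0,0,0,0.4,0.54,-0.55,0,0,-0.015,0.4,0.54,-0.55,0,0,-0.015,0.4,0.54,-0.55,0,0,-0.015]}}

```text
time: 6.9
ee_pos: [0.5297, 0.0247, 0.2532]
orientation: [0.0, -0.038, 0.999, -0.0]
contact_force: [0.1, -0.4, -0.2]
width: 1.001
finger_force: 0.0
```

```bash
python3 - <<'E'
from h import *
snap('wrist','w2');snap('side','d2');s=ctrl.observe();print(s['time'],s['ee_pos'])
W,p=cloud('side','d2')
cv2.imwrite('pics/c2.png',np.hstack([np.load('pics/w2.npz')['p'][120:480,140:540],cv2.resize(p[185:345,240:400],(360,360),interpolation=3)])[:,:,::-1])
E
```

```text
7.0 [0.53044559 0.02370363 0.25298319]
```

View pics/c2.png

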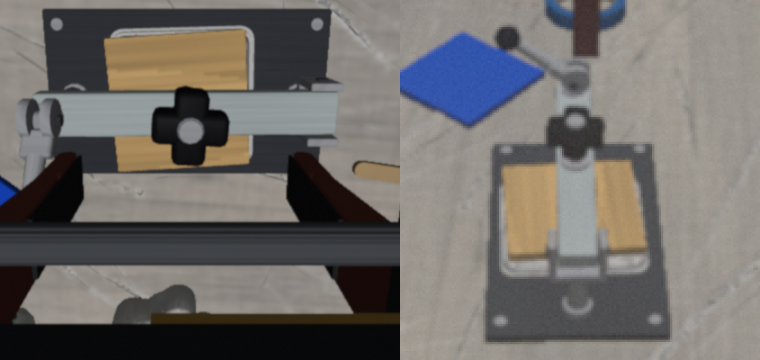

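Now the lever points to +x and upward, with the ball at side pixel (288,202). The knob is at wrist pixel (330,248). I'll measure the lever angle and the knob.

```bash
python3 - <<'E'
from h import *
from scipy.optimize import least_squares
W,p=cloud('side','d2')
reg=np.zeros((480,640),bool);reg[193:211,278:298]=1
m=reg&(p.max(-1)<60)&(W[...,1]>-.12)&(W[...,1]<-.04)
Q=W[m];r=least_squares(lambda c:np.linalg.norm(Q-c,axis=1)-.013,[.61,-.08,.168],loss='soft_l1',f_scale=.001).x
print(m.sum(),r,'ang',np.pi-np.arctan2(r[2]-.1205,r[0]-.5435))
# reference: closed ball in same camera
W0,p0=cloud('side','d1');reg[:]=0;reg[208:227,342:362]=1
m=reg&(p0.max(-1)<60)&(W0[...,1]>-.12)&(W0[...,1]<-.04);Q=W0[m];r0=least_squares(lambda c:np.linalg.norm(Q-c,axis=1)-.013,[.464,-.088,.12],loss='soft_l1',f_scale=.001).x;print('closed',r0,'dist',np.linalg.norm(r-r0),'ang',2*np.arcsin(np.linalg.norm(r-r0)/.16))
W,p=cloud('wrist','w2');z=np.load('pics/w2.npz')
m=(p.max(-1)<70)&(W[...,2]>.125)&(W[...,2]<.175)&(np.hypot(W[...,0]-.535,W[...,1]-.031)<.06)
Q=W[m];print(m.sum(),'top z',np.percentile(Q[:,2],[5,50,95]))
T=Q[Q[:,2]>np.median(Q[:,2])-.004]
# fit cross: center & angle
def score(c,x):
    a=x;d=(T[:,:2]-c)@np.array([[np.cos(a),-np.sin(a)],[np.sin(a),np.cos(a)]])
    d=abs(d);o=np.minimum(np.maximum(d[:,0]-.027,d[:,1]-.012),np.maximum(d[:,1]-.027,d[:,0]-.012));return np.maximum(o,0).clip(0,.005).sum()
from scipy.optimize import differential_evolution
b=differential_evolution(lambda v:score(v[:2],v[2]),[(.51,.56),(.01,.05),(-.7,.7)],seed=1,tol=1e-8);print(b.x,b.fun,len(T),'yaw clamp .0726')
c=np.array([*b.x[:2],z['pos'][2]]);print('tool delta/.2',R(z['q']).T@(c-z['pos'])/.2)
for u in range(250,480,30):print(u,W[232,u],p[232,u])
E
```

```text
59 [ 0.60653048 -0.07564613  0.16631458] ang 2.5130637737093
closed [ 0.46166227 -0.08710876  0.12268527] dist 0.15172905246608373 ang 2.4957131992811594
3450 top z [0.1417071  0.14986296 0.15153906]
[0.53547809 0.0284689  0.01204327] 0.0 3152 yaw clamp .0726
tool delta/.2 [-3.00972551e-02  1.63988029e-02  1.68396201e-05]
250 [ 0.53802823 -0.03438814  0.10470084] [151 159 161]
280 [ 0.53648502 -0.01073966  0.10365184] [152 160 161]
310 [0.52493954 0.01402809 0.14628453] [8 8 9]
340 [0.52261573 0.03440556 0.14975872] [21 22 23]
370 [0.53186507 0.06117415 0.10014088] [145 153 155]
400 [0.52997321 0.08517052 0.10051201] [144 152 153]
430 [0.52834187 0.10945538 0.09964   ] [146 153 155]
460 [0.52702682 0.13445159 0.09713897] [148 156 157]
```

The lever measures 2.50 rad, so it's fully open. Next I'll tilt the wrist camera to look under the bridge at the gap below the foot.

{"op": "carry_out", "data": {"series": [0.2,0.03,0,0,-0.3,0,0.3,0.03,0,0,-0.6,0,0.3,0.03,0,0,-1,0,0.3,0.03,0,0,-1,0,0.3,0.03,0,0,-1,0]}}

```text
time: 7.62
ee_pos: [0.4707, 0.0254, 0.2536]
orientation: [0.258, -0.035, 0.965, 0.009]
contact_force: [0.1, 0.4, -0.0]
width: 1.004
finger_force: 0.0
```

```bash
python3 - <<'E'
from h import *
s=ctrl.observe();print(s['ee_pos'],s['qpos'],R(s['orientation']))
E
```

```text
[0.47068597 0.02539152 0.25356166] [ 0.0071811  -0.04369229  2.25825547  0.08258886  0.40696034 -1.70350732] [[-8.64413817e-01 -7.26630202e-02  4.97502601e-01]
 [-6.29884369e-02  9.97356549e-01  3.62266727e-02]
 [-4.98819817e-01 -2.20747443e-05 -8.66705711e-01]]
```

{"op": "carry_out", "data": {"series": [0.16,0.025,0.25,0,0,0,0.315,0.025,0.5,0,-0.2,0,0.315,0.025,0.5,0,-0.2,0,0.315,0.025,0.5,0,-0.2,0]}}

```text
time: 8.12
ee_pos: [0.4718, 0.0214, 0.1759]
orientation: [0.283, -0.035, 0.958, 0.024]
contact_force: [1.7, -3.0, -0.4]
width: 1.0
finger_force: 0.0
```

```bash
python3 - <<'E'
from h import *
p,d=snap('wrist','w3');s=ctrl.observe();print(s['ee_pos'],s['qpos'])
c=ctrl.camera_params('wrist');T=np.eye(4);T[:3,:3]=R(s['orientation']);T[:3,3]=s['ee_pos'];T=np.linalg.inv(T@c['T_tool_cam'])
P=T[:3,:3]@[.535,.0295,.046]+T[:3,3];u,v=int(c['fx']*P[0]/P[2]+c['cx']),int(c['fy']*P[1]/P[2]+c['cy']);print(u,v,P)
u0,v0=max(u-100,0),max(v-75,0)
cv2.imwrite('pics/c3.png',cv2.resize(p[v0:v0+150,u0:u0+200],(800,600),interpolation=3)[::-1,::-1,::-1]);print(u0,v0)
E
```

```text
[0.47114144 0.02087045 0.17518852] [-0.03736134  0.13620742  2.36653722  0.90136881  0.10957893 -2.53094505]
324 207 [-4.06684638e-05 -2.54181038e-02  3.09608997e-01]
224 132
```

View pics/c3.png

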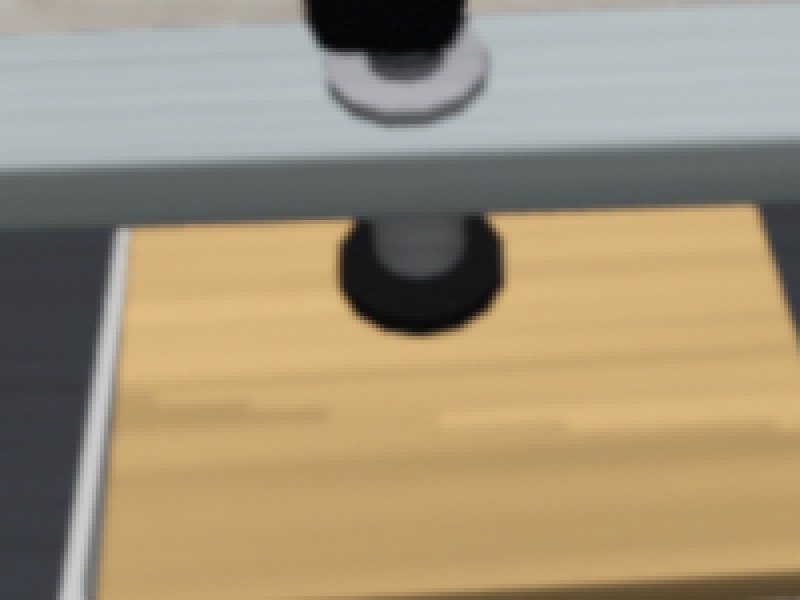

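The view shows the foot as a black disc at crop (420,275), still above the board. Joint 5 is close to its limit, so I'll back off now.

{"op": "carry_out", "data": {"series": [-0.1,0,-0.25,0,0.1,0,-0.2,0,-0.4,0,0.3,0,-0.2,0,-0.4,0,0.3,0,-0.2,0,-0.4,0,0.3,0]}}

```text
time: 8.68
ee_pos: [0.4631, 0.0174, 0.2691]
orientation: [0.21, -0.042, 0.977, 0.017]
contact_force: [1.2, 0.6, -0.3]
width: 0.996
finger_force: 0.0
```

```bash
cat >> h.py <<'E'
def foot(f):
    W,p=cloud('wrist',f)
    g=(abs(W[...,0]-.535)<.03)&(abs(W[...,1]-.0295)<.03)
    b=(p[...,0].astype(int)>130)&(p[...,0]>p[...,2].astype(int)+30)&(abs(W[...,2]-.042)<.012)
    B=W[b]; A=np.c_[B[:,:2],np.ones(len(B))]; k=np.linalg.lstsq(A,B[:,2],rcond=None)[0]
    H=W[...,2]-(W[...,:2]@k[:2]+k[2])
    m=g&(p.max(-1)<45)&(H>-.01)&(H<.035)
    return W,p,H,m,k,b
E
python3 - <<'E'
from h import *
s=ctrl.observe();print(s['ee_pos'],s['qpos'])
W,p,H,m,k,b=foot('w3');print(k,m.sum(),'board resid',np.std(H[b]),'board z at foot',k@[.535,.0295,1])
for v in range(196,226,2):
    r=m[v]; 
    if r.any(): print(v,r.sum(),np.where(r)[0][[0,-1]],'H',(np.median(H[v][r])*1e3).round(2),'x',np.median(W[v,r,0]).round(4),p[v,319])
E
```

```text
[0.46310665 0.01738065 0.26908694] [-0.03072064 -0.0592941   2.19032155  0.11405088  0.59313587 -1.76800899]
[ 0.00292056 -0.0006263   0.04161839] 638 board resid 0.0007003645906970282 board z at foot 0.04316241383758412
200 17 [311 327] H 12.06 x 0.5213 [11 11 11]
202 25 [307 331] H 14.07 x 0.5212 [18 18 19]
204 30 [304 333] H 15.32 x 0.5221 [22 21 22]
206 34 [302 335] H 15.93 x 0.5235 [21 20 22]
208 36 [301 336] H 16.46 x 0.525 [22 22 23]
210 38 [300 337] H 16.75 x 0.5266 [22 21 22]
212 34 [299 337] H 17.31 x 0.5282 [51 50 53]
214 24 [299 337] H 17.37 x 0.5302 [77 77 80]
216 19 [299 337] H 16.93 x 0.5323 [80 81 83]
218 16 [300 337] H 17.51 x 0.5342 [79 79 82]
220 15 [300 337] H 17.14 x 0.5359 [78 79 81]
222 13 [300 335] H 17.18 x 0.5382 [82 83 86]
224 10 [302 334] H 17.56 x 0.5402 [79 80 82]
```

```bash
cat >> h.py <<'E'
def go(pos,yaw,tilt=0):
    "tool y at clamp-yaw `yaw` (rad ccw from world y), tilt fwd; prints fractions from measured pose"
    from scipy.spatial.transform import Rotation as Ro
    s=ctrl.observe(); R0=R(s['orientation'])
    Rt=(Ro.from_euler('z',yaw)*Ro.from_euler('y',-tilt)).as_matrix()@np.diag([-1,1,-1.])
    print('pos',s['ee_pos'].round(4),'q',s['qpos'].round(3),'F',s['contact_force'].round(1),'M',s['wrist_torque'].round(3),'yaw',np.arctan2(-R0[0,1],R0[1,1]).round(4))
    print('shift',(R0.T@(np.array(pos)-s['ee_pos'])/.2).round(3),'turn',(Ro.from_matrix(R0.T@Rt).as_rotvec()/np.radians(30)).round(3))
E
python3 -c "
from h import *
go([.535,.0295,.23],.0726)"
```

```text
pos [0.4631 0.0174 0.2691] q [-0.031 -0.059  2.19   0.114  0.593 -1.768] F [ 1.2  0.6 -0.3] M [0.034 0.163 0.032] yaw 0.0888
shift [-0.25   0.025  0.328] turn [0.037 0.811 0.024]
```

{"op": "carry_out", "data": {"series": [-0.12,0.025,0.16,0.02,0.3,0.01,-0.25,0.025,0.328,0.037,0.6,0.024,-0.25,0.025,0.328,0.037,0.811,0.024,-0.25,0.025,0.328,0.037,0.811,0.024,-0.25,0.025,0.328,0.037,0.811,0.024]}}

```text
time: 9.3
ee_pos: [0.5296, 0.0303, 0.2242]
orientation: [-0.003, -0.036, 0.999, 0.002]
contact_force: [-0.0, 0.3, 0.3]
width: 1.001
finger_force: 0.0
```

```bash
python3 -c "
from h import *
go([.535,.0295,.124],.0726)"
```

```text
pos [0.5296 0.0303 0.2242] q [ 0.032  0.286  1.833  0.005  1.029 -1.612] F [-0.   0.3  0.3] M [-0.003 -0.045  0.046] yaw 0.071
shift [-0.03  -0.008  0.501] turn [ 0.009 -0.012 -0.003]
```

{"op": "carry_out", "data": {"series": [-0.03,-0.008,0.2,0.009,-0.012,0,-0.03,-0.008,0.4,0.009,-0.012,0,-0.03,-0.008,0.5,0.009,-0.012,0,-0.03,-0.008,0.5,0.009,-0.012,0,-0.03,-0.008,0.5,0.009,-0.012,0]}}

```text
time: 9.93
ee_pos: [0.536, 0.0296, 0.1264]
orientation: [0.001, -0.035, 0.999, 0.0]
contact_force: [1.0, 0.1, 0.4]
width: 1.002
finger_force: 0.0
```

{"op": "carry_out", "data": {"series": [0,0,0,0,0,0,0,0,0,0,0,0,0,0,0,0,0,0,0,0,0,0,0,0,0,0,0,0,0,0], "hand": 1, "force": 20}}

```text
time: 10.55
ee_pos: [0.5361, 0.0289, 0.1254]
orientation: [0.0, -0.035, 0.999, -0.0]
contact_force: [-1.1, -5.5, 3.8]
width: 0.622
finger_force: 19.9
```

```bash
python3 -c "
from h import *
go([.535,.0295,.124],.0726)"
```

```text
pos [0.5361 0.0289 0.1254] q [ 3.200e-02  4.330e-01  1.892e+00 -1.000e-03  8.160e-01 -1.608e+00] F [-1.1 -5.5  3.8] M [-0.973  0.105 -0.102] yaw 0.07
shift [0.005 0.003 0.007] turn [-0.002  0.001 -0.005]
```

{"op": "carry_out", "data": {"series": [0,-0.005,0.0015,0,0,0.2,0,-0.005,0.003,0,0,0.4,0,-0.005,0.005,0,0,0.6,0,-0.005,0.0065,0,0,0.8,0,-0.005,0.0083,0,0,1]}}

```text
time: 11.18
ee_pos: [0.5364, 0.0293, 0.1238]
orientation: [0.0, 0.227, 0.974, 0.001]
contact_force: [-0.9, 2.3, 2.6]
width: 0.626
finger_force: 19.8
```

{"op": "carry_out", "data": {"series": [0,0,0.0015,0,0,0.2,0,0,0.003,0,0,0.4,0,0,0.005,0,0,0.6,0,0,0.0065,0,0,0.8,0,0,0.0083,0,0,1]}}

```text
time: 11.8
ee_pos: [0.5369, 0.0294, 0.1221]
orientation: [0.001, 0.471, 0.882, 0.001]
contact_force: [2.6, 3.2, 1.0]
width: 0.616
finger_force: 19.7
```

{"op": "carry_out", "data": {"series": [0,0,0.0015,0,0,0.2,0,0,0.003,0,0,0.4,0,0,0.005,0,0,0.6,0,0,0.0065,0,0,0.8,0,0,0.0083,0,0,1,0,0,0.0083,0,0,1]}}

```text
time: 12.55
ee_pos: [0.5376, 0.0293, 0.1205]
orientation: [0.001, 0.682, 0.731, 0.002]
contact_force: [4.8, 3.3, -1.5]
width: 0.614
finger_force: 20.0
```

```bash
python3 - <<'E'
from h import *
go([.535,.0295,.124],.0726)
snap('scene','s2')
for f in('s1','s2'):
    W,p=cloud('scene',f); 
c=ctrl.camera_params('scene');T=c['extrinsics'];P=T[:3,:3]@[.535,.0295,.05]+T[:3,3];u,v=c['fx']*P[0]/P[2]+c['cx'],c['fy']*P[1]/P[2]+c['cy'];print(u,v)
u,v=int(u),int(v);p=np.load('pics/s2.npz')['p'];cv2.imwrite('pics/c4.png',cv2.resize(p[v-60:v+40,u-65:u+65],(780,600),interpolation=3)[:,:,::-1])
E
```

```text
pos [0.5376 0.0293 0.1205] q [ 3.200e-02  4.410e-01  1.893e+00  1.000e-03  8.030e-01 -3.900e-02] F [ 4.8  3.3 -1.5] M [ 0.535 -1.023 -0.061] yaw -1.5008
shift [ 0.002 -0.013 -0.017] turn [ 0.007  0.004 -3.005]
300.6637659078042 275.9196381228571
```

View pics/c4.png

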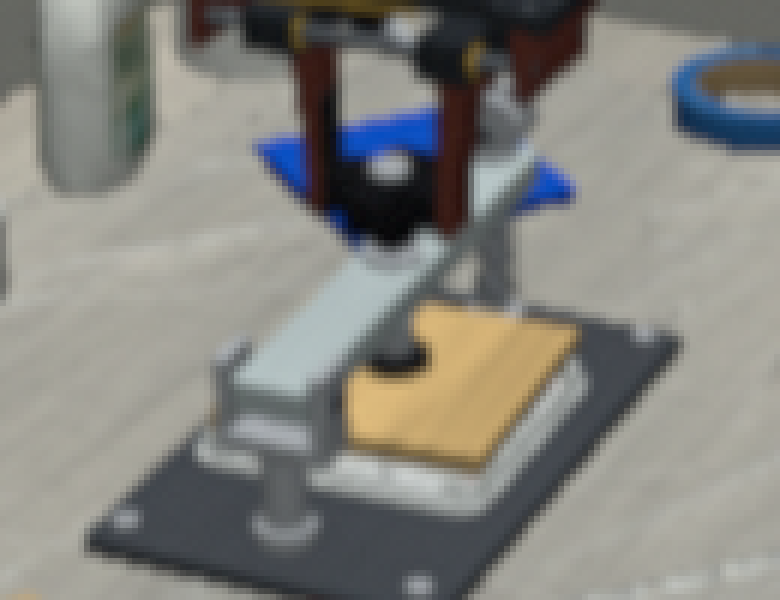

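The scene camera sees the foot (crop (398,358)) while the knob is gripped. I can track its lower edge against knob angle and find where it stops moving.

```bash
cat >> h.py <<'E'
def edge(n=5):
    I=np.mean([ctrl.snapshot('scene')[0].astype(float).mean(-1) for _ in range(n)],0)
    out=[]
    for u in range(297,307):
        c=I[:,u]; 
        for v in range(290,265,-1):   # upward from board to foot
            if c[v]>85>=c[v-1]: out.append((u,round(v-(c[v]-85)/(c[v]-c[v-1]),2)));break
    return out
E
python3 - <<'E'
from h import *
I=np.load('pics/s2.npz')['p'].astype(int).mean(-1).astype(int);print(I[268:288,293:311]);e=edge();print(e,np.mean([x[1] for x in e]))
E
```

```text
[[185 185 183 172 150 123 100  90  90 100 126 156 170 173 173 173 171 171]
 [185 183 173 153 123  99  89  88  91  99 122 155 172 174 173 171 170 168]
 [183 175 154 124 101  90  87  86  90  94 109 142 163 171 172 171 169 167]
 [175 155 126 102  91  87  87  88  91  90  94 112 138 158 169 169 168 166]
 [156 128 104  91  86  83  84  88  90  88  78  74  96 133 161 169 168 166]
 [129 103  91  84  76  72  76  83  84  78  63  46  60 110 155 168 166 166]
 [106  91  85  73  57  50  58  63  64  56  45  29  41  96 150 167 167 168]
 [ 96  93  90  67  39  31  36  39  38  33  29  28  49 102 150 167 168 168]
 [100 115 117  90  58  41  33  32  34  38  47  63  89 125 157 168 168 169]
 [118 145 151 131 106  87  75  71  73  81  94 115 134 153 165 169 169 169]
 [141 165 170 161 149 139 130 127 128 132 140 153 162 167 168 167 167 166]
 [154 172 174 174 172 169 166 165 164 166 165 168 168 168 167 166 165 164]
 [156 173 175 176 177 177 176 176 175 174 171 169 168 168 165 165 163 160]
 [155 173 176 177 177 176 175 175 173 171 169 167 166 164 163 162 161 157]
 [157 176 177 176 176 175 174 174 170 169 167 166 163 161 160 160 159 156]
 [158 178 178 176 176 175 174 171 168 166 164 161 160 158 160 160 157 154]
 [152 174 177 175 175 174 173 169 166 163 161 158 158 159 160 158 155 154]
 [143 169 177 177 175 174 171 166 162 160 159 158 159 161 159 156 155 155]
 [138 165 174 175 173 172 166 162 159 158 158 160 161 161 159 155 155 156]
 [126 149 157 161 163 161 158 153 154 157 160 162 163 160 158 156 157 157]]
[(297, np.float64(276.57)), (298, np.float64(276.95)), (299, np.float64(277.17)), (300, np.float64(277.26)), (301, np.float64(277.2)), (302, np.float64(277.08)), (303, np.float64(276.81)), (304, np.float64(276.42)), (305, np.float64(275.89))] 276.81666666666666
```

{"op": "carry_out", "data": {"series": [0,0,0.0015,0,0,0.2,0,0,0.003,0,0,0.4,0,0,0.005,0,0,0.6,0,0,0.0065,0,0,0.8,0,0,0.0083,0,0,1]}}

```text
time: 13.48
ee_pos: [0.5385, 0.029, 0.119]
orientation: [0.001, 0.848, 0.529, 0.003]
contact_force: [6.1, 2.0, -2.0]
width: 0.607
finger_force: 20.0
```

```bash
python3 - <<'E'
from h import *
e=edge();print(e,np.mean([x[1] for x in e]));go([.535,.0295,.124],.0726)
E
```

```text
[(297, np.float64(277.1)), (298, np.float64(277.36)), (299, np.float64(277.55)), (300, np.float64(277.66)), (301, np.float64(277.67)), (302, np.float64(277.59)), (303, np.float64(277.37)), (304, np.float64(277.06)), (305, np.float64(276.58))] 277.32666666666665
pos [0.5385 0.029  0.1191] q [3.200e-02 4.440e-01 1.893e+00 1.000e-03 7.980e-01 4.830e-01] F [ 5.5  2.2 -2.6] M [ 0.039 -1.576 -0.109] yaw -2.0228
shift [-0.005 -0.017 -0.025] turn [ 0.012  0.006 -4.002]
```

{"op": "carry_out", "data": {"series": [0.003,0,0.0015,0,0,0.15,0.003,0,0.003,0,0,0.35,0.003,0,0.0042,0,0,0.5,0.003,0,0.0042,0,0,0.5]}}

```text
time: 14.22
ee_pos: [0.5388, 0.0288, 0.1183]
orientation: [0.002, 0.91, 0.415, 0.003]
contact_force: [5.8, -2.4, -2.2]
width: 0.616
finger_force: 20.0
```

```bash
python3 - <<'E'
from h import *
for i in range(2):
    e=edge(4);print([float(x[1]) for x in e],np.mean([x[1] for x in e]))
go([.535,.0295,.124],.0726)
E
```

```text
[277.15, 277.51, 277.72, 277.92, 278.01, 277.81, 277.48, 277.28, 276.81] 277.5211111111111
[277.15, 277.51, 277.72, 277.91, 278.01, 277.81, 277.49, 277.28, 276.81] 277.5211111111111
pos [0.5388 0.0288 0.1183] q [ 3.200e-02  4.460e-01  1.893e+00 -1.000e-03  7.970e-01  7.460e-01] F [ 6.5 -1.6 -1.4] M [-0.897 -1.614 -0.069] yaw -2.2841
shift [-0.01  -0.017 -0.029] turn [ 0.012  0.008 -4.501]
```

{"op": "carry_out", "data": {"series": [0.003,0,0.0015,0,0,0.15,0.003,0,0.003,0,0,0.35,0.003,0,0.0042,0,0,0.5,0.003,0,0.0042,0,0,0.5]}}

```text
time: 15.12
ee_pos: [0.5391, 0.0286, 0.1176]
orientation: [0.002, 0.956, 0.293, 0.002]
contact_force: [4.5, -6.4, -0.1]
width: 0.611
finger_force: 20.0
```

```bash
python3 - <<'E'
from h import *
for i in range(1):
    e=edge(4);print([float(x[1]) for x in e],np.mean([x[1] for x in e]))
go([.535,.0295,.124],.0726)
E
```

```text
[277.2, 277.55, 277.73, 277.92, 278.02, 277.81, 277.49, 277.29, 276.82] 277.5366666666667
pos [0.539  0.0286 0.1176] q [ 0.032  0.447  1.893 -0.003  0.796  1.008] F [ 5.6 -5.7  0.1] M [-1.761 -1.368 -0.071] yaw -2.5454
shift [-0.014 -0.015 -0.032] turn [ 0.012  0.009 -5.   ]
```

The foot stopped descending between knob angles 2.1 and 2.36, so I've overshot slightly. I'll turn back a little and bracket the touch point.

{"op": "carry_out", "data": {"series": [0,0,-0.0015,0,0,-0.2,0,0,-0.003,0,0,-0.5,0,0,-0.0066,0,0,-0.79,0,0,-0.0066,0,0,-0.79]}}

```text
time: 15.82
ee_pos: [0.5385, 0.0293, 0.1188]
orientation: [0.001, 0.876, 0.483, 0.002]
contact_force: [5.5, -2.2, 2.5]
width: 0.614
finger_force: 20.0
```

```bash
python3 - <<'E'
from h import *
e=edge(2);print([float(x[1]) for x in e],np.mean([x[1] for x in e]))
go([.535,.0295,.124],.0726)
E
```

```text
[277.12, 277.42, 277.66, 277.91, 278.02, 277.82, 277.48, 277.27, 276.81] 277.5011111111111
pos [0.5385 0.0293 0.1188] q [ 3.300e-02  4.450e-01  1.892e+00 -1.000e-03  8.000e-01  5.990e-01] F [ 5.1 -1.3  1.7] M [-0.837 -1.167  0.128] yaw -2.1361
shift [-0.008 -0.015 -0.026] turn [ 0.008  0.006 -4.218]
```

{"op": "carry_out", "data": {"series": [0,0,0.0005,0,0,0.05,0,0,0.0008,0,0,0.1,0,0,0.0008,0,0,0.1]}}

```text
time: 16.3
ee_pos: [0.5386, 0.0292, 0.1187]
orientation: [0.001, 0.889, 0.459, 0.002]
contact_force: [5.5, -3.3, 2.0]
width: 0.615
finger_force: 20.0
```

```bash
python3 - <<'E'
from h import *
e=edge(2);print([float(x[1]) for x in e],np.mean([x[1] for x in e]))
go([.535,.0295,.124],.0726)
E
```

```text
[277.15, 277.5, 277.72, 277.92, 278.01, 277.82, 277.5, 277.28, 276.82] 277.52444444444444
pos [0.5386 0.0292 0.1186] q [ 3.300e-02  4.450e-01  1.892e+00 -1.000e-03  7.990e-01  6.510e-01] F [ 5.  -2.8  1.1] M [-0.946 -1.259  0.058] yaw -2.1887
shift [-0.009 -0.015 -0.027] turn [ 0.008  0.006 -4.319]
```

{"op": "carry_out", "data": {"series": [0,0,-0.001,0,0,-0.1,0,0,-0.0016,0,0,-0.2,0,0,-0.0016,0,0,-0.2]}}

```text
time: 16.77
ee_pos: [0.5384, 0.0294, 0.119]
orientation: [0.001, 0.863, 0.505, 0.002]
contact_force: [4.8, -3.0, 1.7]
width: 0.614
finger_force: 20.0
```

```bash
python3 - <<'E'
from h import *
e=edge(2);print([float(x[1]) for x in e],np.mean([x[1] for x in e]))
go([.535,.0295,.124],.0726)
E
```

```text
[277.1, 277.37, 277.55, 277.67, 277.67, 277.57, 277.36, 277.06, 276.61] 277.32888888888897
pos [0.5384 0.0294 0.119 ] q [ 3.300e-02  4.450e-01  1.892e+00 -1.000e-03  8.000e-01  5.460e-01] F [ 4.7 -2.4  2.1] M [-0.716 -1.121  0.066] yaw -2.0841
shift [-0.008 -0.015 -0.025] turn [ 0.008  0.006 -4.119]
```

{"op": "carry_out", "data": {"series": [0,0,-0.0005,0,0,-0.05,0,0,-0.0008,0,0,-0.1,0,0,-0.0008,0,0,-0.1]}}

```text
time: 17.25
ee_pos: [0.5383, 0.0294, 0.1191]
orientation: [0.001, 0.85, 0.527, 0.002]
contact_force: [5.0, -2.3, 2.8]
width: 0.617
finger_force: 20.0
```

```bash
python3 - <<'E'
from h import *
e=edge(2);print([float(x[1]) for x in e],np.mean([x[1] for x in e]))
go([.535,.0295,.124],.0726)
E
```

```text
[277.1, 277.36, 277.55, 277.66, 277.67, 277.57, 277.36, 277.08, 276.6] 277.3277777777778
pos [0.5383 0.0294 0.1191] q [ 0.033  0.444  1.892 -0.     0.801  0.494] F [ 4.7 -2.2  2.2] M [-0.676 -1.153 -0.009] yaw -2.0317
shift [-0.007 -0.015 -0.024] turn [ 0.007  0.005 -4.019]
```

{"op": "carry_out", "data": {"series": [0,0,-0.0005,0,0,-0.1,0,0,-0.0016,0,0,-0.2,0,0,-0.0016,0,0,-0.2]}}

```text
time: 17.73
ee_pos: [0.538, 0.0296, 0.1194]
orientation: [0.001, 0.821, 0.571, 0.001]
contact_force: [5.1, -2.3, 4.5]
width: 0.615
finger_force: 20.0
```

```bash
python3 - <<'E'
from h import *
e=edge(2);print([float(x[1]) for x in e],np.mean([x[1] for x in e]))
go([.535,.0295,.124],.0726)
E
```

```text
[277.07, 277.3, 277.52, 277.67, 277.6, 277.4, 277.23, 276.9, 276.41] 277.23333333333335
pos [0.538  0.0295 0.1194] q [ 0.033  0.444  1.892 -0.     0.802  0.39 ] F [ 5.1 -1.6  3.8] M [-0.587 -1.086  0.079] yaw -1.9273
shift [-0.005 -0.014 -0.023] turn [ 0.006  0.005 -3.82 ]
```

{"op": "carry_out", "data": {"series": [0,0,0.001,0,0,0.15,0,0,0.003,0,0,0.35,0,0,0.0045,0,0,0.54,0,0,0.0045,0,0,0.54,0,0,0.0045,0,0,0.54]}}

```text
time: 18.45
ee_pos: [0.5386, 0.0292, 0.1185]
orientation: [0.001, 0.893, 0.449, 0.002]
contact_force: [6.3, -4.5, 2.6]
width: 0.618
finger_force: 20.0
```

```bash
python3 - <<'E'
from h import *
e=edge(2);print([float(x[1]) for x in e],np.mean([x[1] for x in e]))
go([.535,.0295,.124],.0726)
E
```

```text
[277.15, 277.51, 277.72, 277.93, 278.01, 277.82, 277.48, 277.28, 276.81] 277.5233333333333
pos [0.5386 0.0292 0.1186] q [ 3.300e-02  4.450e-01  1.893e+00 -1.000e-03  7.990e-01  6.730e-01] F [ 5.9 -4.3  2.9] M [-1.157 -1.534 -0.056] yaw -2.2102
shift [-0.009 -0.015 -0.027] turn [ 0.009  0.007 -4.36 ]
```

{"op": "carry_out", "data": {"series": [0,0,0,0,0,0,0,0,0,0,0,0,0,0,0,0,0,0,0,0,0,0,0,0,0,0,0,0,0,0], "hand": -1}}

```text
time: 19.18
ee_pos: [0.5364, 0.0297, 0.1177]
orientation: [-0.0, 0.893, 0.45, -0.0]
contact_force: [0.1, 0.3, 0.7]
width: 0.999
finger_force: 0.0
```

{"op": "carry_out", "data": {"series": [0,0,-0.25,0,0,0,0,0,-0.5,0,0,0,0,0,-0.7,0,0,0,0,0,-0.7,0,0,0,0,0,-0.7,0,0,0]}}

```text
time: 19.8
ee_pos: [0.5359, 0.0296, 0.2571]
orientation: [-0.0, 0.893, 0.45, -0.0]
contact_force: [-0.3, -0.0, -0.9]
width: 1.001
finger_force: 0.0
```

```bash
python3 - <<'E'
from h import *
go([.611,-.078,.2575],.0726)
snap('side','d3');snap('wrist','w4')
z=np.load('pics/d3.npz');cv2.imwrite('pics/c5.png',np.hstack([z['p'][150:450,200:440],np.load('pics/w4.npz')['p'][90:390,140:540]])[:,:,::-1])
E
```

```text
pos [0.5359 0.0296 0.2571] q [0.033 0.253 1.793 0.    1.096 0.67 ] F [-0.3 -0.  -0.9] M [-0.086  0.119 -0.01 ] yaw -2.2079
shift [-0.209  0.622 -0.003] turn [-2.000e-03 -1.000e-03 -4.355e+00]
```

View pics/c5.png

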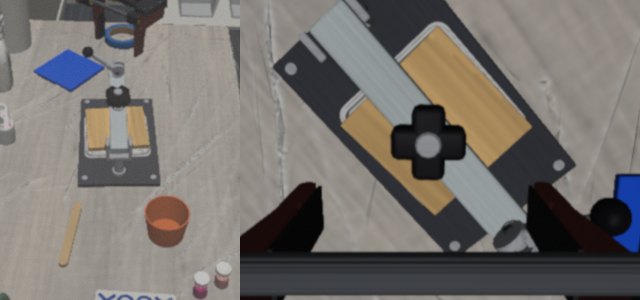

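{"op": "carry_out", "data": {"series": [-0.1,0.3,0,0,0,0.3,-0.19,0.61,0,0,0,0.6,-0.19,0.61,0,0,0,1,-0.19,0.61,0,0,0,1]}}

```text
time: 20.4
ee_pos: [0.6114, -0.074, 0.2558]
orientation: [-0.001, 0.979, 0.203, -0.001]
contact_force: [-0.7, 0.2, -0.5]
width: 1.0
finger_force: 0.0
```

{"op": "carry_out", "data": {"series": [0,0,0,0,0,0.3,0,0,0,0,0,0.645,0,0,0,0,0,0.645,0,0,0,0,0,0.645]}}

```text
time: 20.9
ee_pos: [0.6116, -0.0729, 0.2574]
orientation: [-0.0, 0.999, 0.039, -0.0]
contact_force: [0.8, 0.5, -0.1]
width: 1.002
finger_force: 0.0
```

```bash
python3 - <<'E'
from h import *
go([.6075,-.078,.1495],.0726-np.pi)
E
```

```text
pos [ 0.6116 -0.0729  0.2574] q [-0.138  0.374  1.62   0.     1.149  1.355] F [ 0.8  0.5 -0.1] M [ 0.042  0.126 -0.001] yaw -3.0636
shift [-0.022  0.024  0.54 ] turn [-0.001  0.001  0.01 ]
```

{"op": "carry_out", "data": {"series": [-0.022,0.024,0.2,0,0,0.01,-0.022,0.024,0.4,0,0,0.01,-0.022,0.024,0.54,0,0,0.01,-0.022,0.024,0.54,0,0,0.01,-0.022,0.024,0.54,0,0,0.01]}}

```text
time: 21.52
ee_pos: [0.6087, -0.0785, 0.1509]
orientation: [0.0, 0.999, 0.034, 0.001]
contact_force: [0.8, 1.0, 0.3]
width: 1.002
finger_force: 0.0
```

{"op": "carry_out", "data": {"series": [0,0,0,0,0,0,0,0,0,0,0,0,0,0,0,0,0,0,0,0,0,0,0,0,0,0,0,0,0,0,0,0,0,0,0,0,0,0,0,0,0,0], "hand": 1, "force": 12}}

```text
time: 22.4
ee_pos: [0.6079, -0.0781, 0.1498]
orientation: [-0.0, 0.999, 0.033, -0.0]
contact_force: [-0.5, 1.7, -0.5]
width: 0.283
finger_force: 12.0
```

{"op": "carry_out", "data": {"series": [-0.069,0,-0.072,0,0,0,-0.154,0,-0.124,0,0,0,-0.249,0,-0.154,0,0,0,-0.349,0,-0.16,0,0,0,-0.447,0,-0.14,0,0,0,-0.537,0,-0.097,0,0,0,-0.613,0,-0.033,0,0,0,-0.671,0,0.048,0,0,0,-0.708,0,0.14,0,0,0,-0.72,0,0.239,0,0,0,-0.72,0,0.26,0,0,0,-0.72,0,0.26,0,0,0]}}

```text
time: 23.9
ee_pos: [0.4614, -0.0888, 0.0976]
orientation: [0.0, 0.999, 0.034, -0.002]
contact_force: [-4.7, -4.9, -1.7]
width: 0.287
finger_force: 12.0
```

```bash
python3 - <<'E'
from h import *
go([.463,-.088,.1015],.0726-np.pi)
E
```

```text
pos [ 0.4614 -0.0888  0.0976] q [-2.150e-01  4.040e-01  2.046e+00 -2.000e-03  6.960e-01  1.290e+00] F [-4.7 -4.9 -1.7] M [-0.861  0.908 -0.005] yaw -3.074
shift [ 0.008 -0.004 -0.02 ] turn [ 0.     0.008 -0.01 ]
```

{"op": "carry_out", "data": {"series": [0,0,0.015,0,0,0,0,0,0.03,0,0,0,0,0,0.03,0,0,0]}}

```text
time: 24.28
ee_pos: [0.4622, -0.0888, 0.0923]
orientation: [0.0, 0.999, 0.034, -0.001]
contact_force: [-4.5, -5.0, 3.4]
width: 0.284
finger_force: 12.0
```

{"op": "carry_out", "data": {"series": [0,0,0,0,0,0,0,0,0,0,0,0,0,0,0,0,0,0,0,0,0,0,0,0,0,0,0,0,0,0], "hand": -1}}

```text
time: 24.9
ee_pos: [0.4643, -0.0882, 0.0918]
orientation: [-0.0, 0.999, 0.034, 0.0]
contact_force: [0.4, 0.3, 0.7]
width: 0.813
finger_force: 0.0
```

{"op": "carry_out", "data": {"series": [0,0,-0.3,0,0,0,0,0,-0.6,0,0,0,0,0,-0.85,0,0,0,0,0,-0.85,0,0,0,0,0,-0.85,0,0,0]}}

```text
time: 25.52
ee_pos: [0.4638, -0.0881, 0.2612]
orientation: [-0.0, 0.999, 0.034, -0.0]
contact_force: [-0.4, -0.0, -0.1]
width: 0.999
finger_force: 0.0
```

```bash
python3 - <<'E'
from h import *
from scipy.optimize import least_squares
p2,_=snap('side','d4')
def ball(f):
    W,p=cloud('side',f);reg=np.zeros((480,640),bool);reg[205:232,340:364]=1
    m=reg&(p.max(-1)<60)&(W[...,1]>-.13)&(W[...,1]<-.04);Q=W[m]
    return m.sum(),least_squares(lambda c:np.linalg.norm(Q-c,axis=1)-.013,[.464,-.088,.12],loss='soft_l1',f_scale=.001).x
print(ball('d1'),ball('d4'))
e=edge(2);print([float(x[1]) for x in e])
W,p=cloud('side','d4');W1,_=cloud('side','d1')
for u,v in((317,241),(318,285),(298,280),(338,280)):print(W1[v,u],W[v,u])
snap('scene','s3');p=np.load('pics/s3.npz')['p']
cv2.imwrite('pics/c6.png',np.hstack([cv2.resize(p2[185:345,240:400],(400,400),interpolation=3),cv2.resize(p[216:316,250:350],(400,400),interpolation=3)])[:,:,::-1])
E
```

```text
(np.int64(39), array([ 0.46166227, -0.08710876,  0.12268527])) (np.int64(41), array([ 0.46189777, -0.08803619,  0.12217304]))
[277.52, 277.76, 278.06, 278.24, 278.19, 277.98, 277.68, 277.38, 276.8]
[0.53519237 0.03754207 0.1495338 ] [0.53566373 0.02859309 0.14269884]
[0.52863419 0.11685839 0.09951718] [0.52886398 0.11226909 0.09545737]
[0.57604593 0.03732817 0.04128837] [0.57595083 0.03834279 0.04217356]
[0.48957113 0.03121158 0.04044881] [0.48956974 0.03141731 0.04062738]
```

View pics/c6.png

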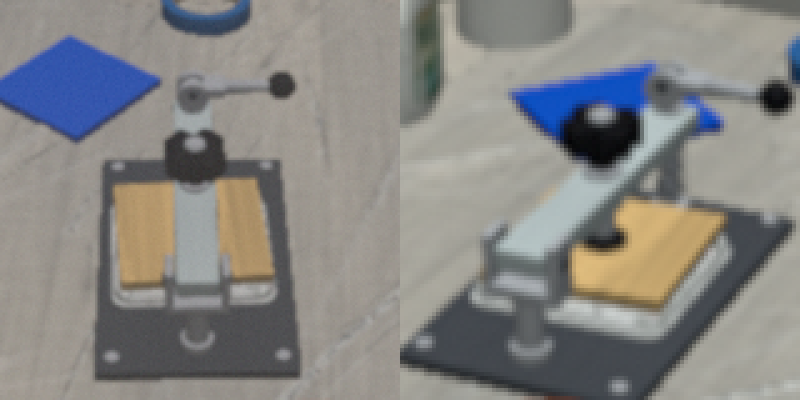

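The lever is closed again, with its ball where it started. The foot is on the board, and the board and mould haven't moved. Handing in.

```bash
python3 -c "
from plant import ctrl
print(ctrl.close_job())"
```

```text
the job is handed in; nothing more can be done
None
```

I flipped the lever fully open, turned the knob clockwise to about 2.28 rad where the foot just touches the board (after overshooting to about 2.6 rad and turning back), then closed the lever fully and handed the job in; in the last images the board hadn't moved, but joint 5 read 0.1096 rad against its 0.11 limit for a moment mid-job, and I don't know if that counts as passing its range.

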